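Seat a brass seal blank in the engraver's three-point nest

ROBOT

A 7-joint arm with a two-finger parallel gripper is mounted at the origin on the work surface. World frame = base frame: x ahead of the robot, y to its left, z up, the work surface at z = 0. Lengths are in m, angles in rad, forces in N, time in s.
With the tool pointing down it reaches from about 0.425 to 0.925 m from the base axis. Payload 6.8 kg.
Tool frame: the origin (TCP) lies midway between the tips of the shut fingers; the grasp point (between the pads) lies bot.hold_point_z behind it (bot.hold_point_z is the distance from the TCP to the grasp point, in m); z points along the fingers, y is the line along which they close (so a half turn about z gives the same grasp; the last joint's range is limited). The gripper opens to 88 mm and grips with 3 to 60 N. Pads are 20 mm wide; open, the fingers measure 115 mm over their backs; the gripper's body (75 mm by 178 mm) begins 61 mm behind the grasp point.
Start: joints at [1.219, 0.477, 0.022, 1.555, -0.011, 1.109, -0.083], TCP at [0.163, -0.655, 0.223] pointing down, gripper open.
Joint ranges: [-2.96, 2.96], [-0.34, 2.1], [-1.41, 1.46], [0.24, 2.44], [-1.37, 4.51], [0.17, 1.92], [-2.96, 2.96]. Speed limits (rad/s): [2.39, 2.39, 3.14, 3.14, 3.14, 3.14, 3.14].

INTERFACE

Orientations are given as a rotation vector (axis times angle).
In Python, from station import bot, vision gives the robot as it stands.
- The arm moves only by the tool play_rows, never from a script. Its argument "targets" is a list of rows, each an object with "offset": the shift along the tool's x, y, z in mm, a list of three; "rotation": the turn, a rotation vector about the tool's x, y, z in rad, a list of three; "fingers": the opening, from 0 (shut) to 1 (fully open). A call has 1 to 8 rows; each row is the pose to reach, as a shift and turn from the pose commanded when the call began, along the tool's axes at that moment; what a row does not reach only later rows make up. A row lasts 1/8 s, in which the tool goes at most 62.5 mm and 10.7 degrees, less where a joint would pass 70% of its speed; a pose out of reach is approached as far as the arm can. A call with a gripper value outside its range is refused whole. The fingers move at their own pace and stop on an object; the grip force is fixed at half the most. Time passes only in rows, so rows that repeat a pose let the fingers close. It gives the time, the measured TCP pose, the force, the opening and the grip force at its end, in the units of the state.
- bot.read_state(): the state, without advancing time (a new reading comes with each control period).
- vision.get_image(name): name is "scene" or "top"; returns the picture (400x640x3 uint8, red, green, blue); there is no depth.
- vision.get_calibration(name): a dict with "intrinsics" (3x3 intrinsics, pixels), "eye" and "rotation" of the camera in the world. Camera axes: x right, y down, z forward; pixel columns grow to the right and rows downward; lengths in m; the calibration is good to about 2 mm. A picture is of the moment at which its call begins. get_calibration takes no time and is no camera call.
- bot.job_done(): hands the job in; it is judged then, once.
The state is a dict: "t": time; "joint_positions": joint angles; "qd": joint speeds; "tau": joint torques, N m; "position": TCP position; "tool_rot": TCP orientation; "contact_force": force on the tool from outside, world axes, zero at the start; "moment": the same for the moment, N m; "width": finger opening in m; "grasp_force": force on a finger pad.
Only numpy, scipy, OpenCV 4.12 (cv2) and the standard library are available. Lean on these libraries where they do the work, as an engineer would, in place of code of your own. Each camera call takes 0.05 s, during which the arm holds its last target. There are 200 camera calls.

TASK

Take the round brass blank from the wooden block and lay it on the steel plate of the engraving nest, between the two ball studs and the drawn-back clamp. With the fingers, gently nudge it along the plate until it bears on both ball studs at once; only then slide the clamp up by its red post, feeling for contact, until its sprung nose presses the blank against both studs, and leave it clamped so, never forcing it hard against the studs (15 N at most), with the other things left where they are.

Things in the scene. Friction and masses are not known exactly. Their poses are not given: they have to be found in the camera images.
- blank_center (a point): centre (half-way up) of the loose solid brass blank: an upright cylinder 44 mm in diameter and 18 mm high, about 230 g, polished (slides easily on the nest). It starts lying flat on the wooden block, clear of the gold ring; the point is 9 mm above its underside
- block: fixed round wooden bench block, 136 mm in diameter and 35 mm high; origin at the centre of its underside, z up. In its own frame the blank starts some 8 to 28 mm to its +x side and the gold ring 45 mm to its -x side, so fingers set to the blank's +y and -y sides are clear
- nest: fixed nest: dark steel plate 12 mm thick on the table. Origin on the table under the seat (where the centre of a fully home blank stands); x points from clamp to studs, z up. The plate reaches x = -163 to +43 mm, y = -42 to +42 mm. The clamp runs along x between two low rails (10 mm high above the plate, x = -161 to -87 mm, y = +-18.5 to +-24.5 mm)
- seat (a point): the centre of the blank when it is fully home against both studs: 21 mm above the table, over the nest's origin; axes as the nest's. The nose pushes along its +x
- stud_left: fixed steel ball stud, ball 12 mm in diameter on an 8 mm post; origin at the ball's centre, 9 mm above the plate (21 mm above the table), at x = +14.0, y = +24.25 mm of the nest
- stud_right: the other ball stud, the same, at x = +14.0, y = -24.25 mm of the nest. Each stud tolerates 15 N at most; a push of F newtons along +x on a blank that bears on both loads each with about F
- clamp (a joint): travel of the clamp's carriage along the nest's +x, in m: 0 drawn back, 0.090 fully forward; starts at 0 to 0.008. Slides stiffly (about 7 N) and stays where left. Its nose ball is sprung, 2 N per mm, and bottoms hard after 3 mm of give, so contact must be felt: the push at the post rises from the sliding 7 N to up to 13 N over the give
- clamp_grip (a point): middle of the clamp's upright red post, 48 mm above the table; axes as the nest's. The post is 14 x 14 mm, its top 13 mm higher, its foot 17 mm lower on the 30 x 34 mm aluminium carriage. A steel nose ball (12 mm diameter, as high as the studs' balls) stands ahead of it: its centre nominally 45 mm towards nest +x from the post, but its screw is reset each time by up to 10 mm either way, unmeasured
- ring: gold-coloured ring 22 mm in diameter, 5 mm high, lying on the wooden block; leave alone
- pliers: small pliers with blue handles, 12 mm high, 130 mm long, lying beside the nest; leave alone
- hammer: hammer 240 mm long, lying on the table; leave alone
- brush: brush 170 mm long, lying on the table; leave alone
- mandrel: upright steel ring mandrel, 172 mm high on a 68 mm foot; leave alone
- tin: closed round tin, 68 mm in diameter, 45 mm high; leave alone
- burr_stand: wooden stand 70 x 150 mm, 61 mm high, full of small burrs; leave alone
There are look-alikes about, which are no part of the job. Leave any turquoise look-alike of the nest alone.

How it is judged:
On the way:
1. the blank, lying flat on the nest, is nudged so that it bears on both ball studs at once with at least 1 N each, while the clamp does not yet touch it (contact force between blank and stud_left above 1 N and contact force between blank and stud_right above 1 N and contact force between blank and clamp below 0.1 N and angle between blank_center's own z axis and vertical below 0.1 rad), for 0.2 s.
At the end, for the whole second after the job is handed in: The blank lies flat on the nest plate (within 0.06 rad) and at rest, its centre within 2.5 mm of the seat, held in three-point contact: at least 1 N from the clamp's nose and at least 0.4 N on each ball stud, with the robot clear (contact force between blank and stud_left above 0.4 N and contact force between blank and stud_right above 0.4 N and contact force between blank and clamp above 1 N and distance between blank_center and seat below 0.0025 m and angle between blank_center's own z axis and vertical below 0.06 rad and linear speed of blank below 0.01 m/s); the robot touches nothing.
It fails at once if a ball stud is loaded with more than 15 N by the blank (contact force between blank and stud_left above 15 N or contact force between blank and stud_right above 15 N).
It fails at once if one of the other things is moved by more than 30 mm (distance of any of ring, pliers, hammer, brush, mandrel, tin, burr_stand from where it was at the start of the episode above 0.03 m).
It also fails if it takes over 72 s, if anything falls off the work surface, if the arm or the gripper's body presses on something with over 40 N, if the wrist force passes 120 N, or if a joint passes its speed limit or range.

## Working session

There is one attempt and no reset: what is moved stays moved. The work goes in short steps, Python scripts to look and compute and a tool call to move; the robot and the scene stay as the last step left them, time stands still between calls to the robot, and variables do not carry over. Pictures are saved under pics/ and viewed, at most 13 in all, crops included, and the job is handed in when it is done.

Besides the shell and the picture viewer there is one more tool, called after "Emit:" as a command line: name --argument value ..., lists and objects as JSON in quotes. play_rows: Moves the arm, as the interface text tells. Its arguments: {"type":"object","properties":{"targets":{"type":"array"}},"required":["targets"]}

```bash
ls; mkdir -p pics
python3 - <<'E'
from station import bot, vision
import cv2
for n in("scene","top"):
    cv2.imwrite(f"pics/{n}0.png",vision.get_image(n)[:,:,::-1]); c=vision.get_calibration(n); print(n,c)
print(bot.read_state(),bot.hold_point_z)
E
```

```text
pics
scene {'intrinsics': array([[423.23347474,   0.        , 312.82189367],
       [  0.        , 423.23347474, 192.71964747],
       [  0.        ,   0.        ,   1.        ]]), 'eye': array([ 1.26162571, -0.25227065,  0.83987118]), 'rotation': array([-1.96177649, -1.42662444,  0.63347043])}
top {'intrinsics': array([[449.68772107,   0.        , 327.29829785],
       [  0.        , 449.68772107, 201.4270852 ],
       [  0.        ,   0.        ,   1.        ]]), 'eye': array([ 0.15797019, -0.02556189,  1.57712932]), 'rotation': array([-2.19881925,  2.01858756, -0.21629861])}
{'t': 0.1, 'joint_positions': array([ 1.21889989,  0.47774074,  0.02233153,  1.55628032, -0.01147369,
        1.1093229 , -0.08310638]), 'qd': array([-0.00010083, -0.00307289, -0.00226223, -0.00266966, -0.00014336,
        0.00066333, -0.00026424]), 'tau': array([ 4.31780209e-03, -5.84091461e+01,  1.54009078e+00, -2.73315024e+01,
       -5.41488931e-02,  1.31028949e-02,  8.54682094e-05]), 'position': array([ 0.16280211, -0.6545381 ,  0.22179364]), 'tool_rot': array([-3.11669682e+00, -3.81869753e-01,  5.21314956e-04]), 'contact_force': array([-0.37494259, -0.4061434 ,  0.47610829]), 'moment': array([-0.03985081, -0.00461309,  0.02256658]), 'grasp_force': 0.0, 'width': 0.08775526311405707} 0.0187
```

View pics/top0.png

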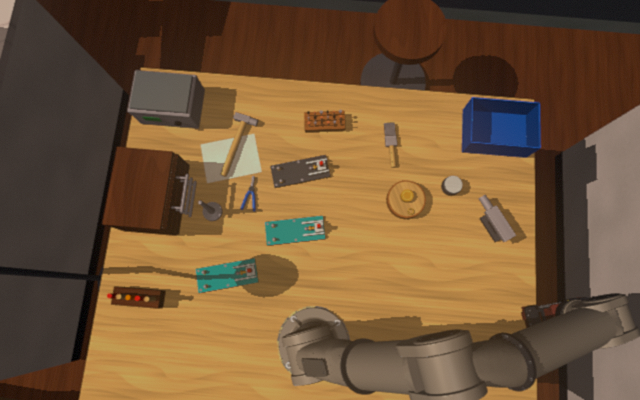

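View pics/scene0.png

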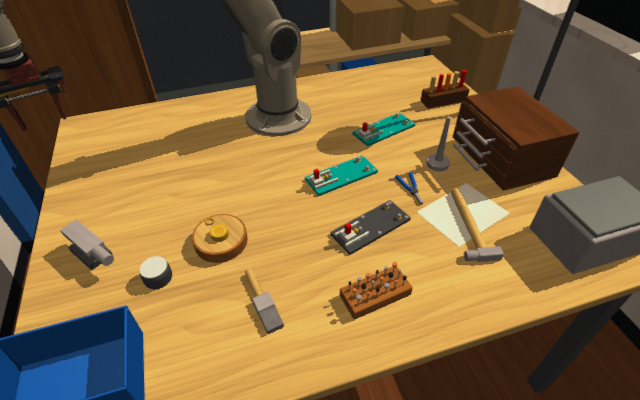

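Top view: the dark steel nest is at (302,171), and the turquoise look-alikes are at (296,230) and (228,275). The block is at (407,199), with the blank at (407,196). The dark nest fits the "dark steel plate" description, so I'll confirm it in an enlarged crop.

```bash
cat > h.py <<'E'
import numpy as np, cv2
from scipy.spatial.transform import Rotation as R
from station import bot, vision
def cam(n):
    c=vision.get_calibration(n); return c["intrinsics"],np.array(c["eye"]),R.from_rotvec(c["rotation"]).as_matrix()
def pix2w(n,uv,z):
    K,e,M=cam(n); d=M@np.linalg.solve(K,[uv[0],uv[1],1]); return e+d*(z-e[2])/d[2]
def w2pix(n,P):
    K,e,M=cam(n); q=(np.atleast_2d(P)-e)@M@K.T; return q[:,:2]/q[:,2:]
def crop(im,u,v,w,h,s):
    c=cv2.resize(im[v:v+h,u:u+w],None,fx=s,fy=s,interpolation=cv2.INTER_CUBIC)
    for k in range(0,w,10): cv2.line(c,(k*s,0),(k*s,6),(255,0,255),1); cv2.putText(c,str(u+k),(k*s,16),0,.35,(255,0,255),1)
    for k in range(0,h,10): cv2.line(c,(0,k*s),(6,k*s),(255,0,255),1); cv2.putText(c,str(v+k),(8,k*s+4),0,.35,(255,0,255),1)
    return c
E
python3 - <<'E'
from h import *
t=cv2.imread("pics/top0.png"); s=cv2.imread("pics/scene0.png")
a=np.hstack([crop(t,265,145,80,60,5),crop(t,367,169,80,60,5)]);b=np.hstack([crop(s,325,190,100,75,4),crop(s,180,200,80,60,5)])
cv2.imwrite("pics/c1.png",np.vstack([a,b]))
E
```

```text
(no output)
```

View pics/c1.png

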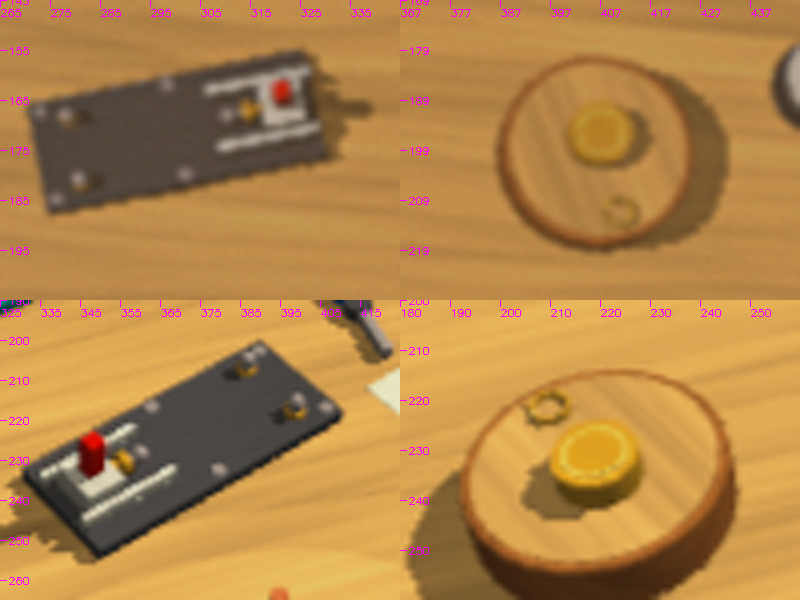

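```bash
cat >> h.py <<'E'
from scipy.optimize import least_squares
E
python3 - <<'E'
from h import *
bt=pix2w("top",(407.0,195.3),.053); bs=pix2w("scene",(219.3,230.4),.053); print("blank",bt,bs)
print("block",pix2w("top",(405.8,199.2),.035),pix2w("scene",(219.6,234),.035)); print("ring",pix2w("top",(411.3,211.5),.038),pix2w("scene",(209.3,221.5),.038))
T=np.array([(270.4,166.2),(325.4,154.8),(330.8,176.4),(274.4,187.4)])
S=np.array([(390,200),(331,233.5),(349.6,251.5),(410.5,217)])  # order found below
def pts(p,L): c,s=np.cos(p[2]),np.sin(p[2]); L=np.asarray(L); return np.c_[p[0]+c*L[:,0]-s*L[:,1],p[1]+s*L[:,0]+c*L[:,1],L[:,2]]
print([pix2w("top",q,.012)[:2].round(3) for q in T]); print([pix2w("scene",q,.012)[:2].round(3) for q in S])
L=[(.043,-.042,.012),(-.163,-.042,.012),(-.163,.042,.012),(.043,.042,.012)]
for sgn in (1,-1):
  LL=np.array(L)*[1,sgn,1]
  f=lambda p:np.r_[(w2pix("top",pts(p,LL))-T).ravel(),(w2pix("scene",pts(p,LL))-S).ravel()]
  x0=pix2w("top",T.mean(0),.012)
  for a in (1.5,): 
    r=least_squares(f,[x0[0],x0[1],a]); print(sgn,r.x,r.cost,r.fun.round(1))
E
```

```text
blank [ 0.52381244 -0.28109393  0.053     ] [ 0.52482726 -0.27961284  0.053     ]
block [ 0.51374096 -0.28058745  0.035     ] [ 0.52026633 -0.28128877  0.035     ]
ring [ 0.47086983 -0.30135052  0.038     ] [ 0.47199545 -0.30026319  0.038     ]
[array([0.599, 0.21 ]), array([0.659, 0.015]), array([ 0.58 , -0.011]), array([0.522, 0.187])]
[array([0.525, 0.187]), array([ 0.589, -0.008]), array([0.658, 0.016]), array([0.601, 0.211])]
1 [0.57522143 0.15943094 1.80632159] 1485.886736878512 [ -0.2  -1.9   1.1   1.4  -0.8   1.9  -1.3  -0.8  21.5  18.3  16.1  17.2
 -20.8 -22.4 -19.  -17.5]
-1 [0.57432274 0.15843227 1.86805602] 988.6171120521215 [  3.8  21.2   5.1  21.   -5.2 -22.4  -4.5 -22.   -0.4  -0.8  -1.3  -1.7
   0.2   1.3   0.5   0.2]
```

Run:
```python
from h import *
T=np.array([(270.4,166.2),(325.4,154.8),(330.8,176.4),(274.4,187.4)])
S=np.array([(390,200),(331,233.5),(349.6,251.5),(410.5,217)])[[3,2,1,0]]
def pts(p,L): c,s=np.cos(p[2]),np.sin(p[2]); L=np.asarray(L); return np.c_[p[0]+c*L[:,0]-s*L[:,1],p[1]+s*L[:,0]+c*L[:,1],L[:,2]]
L=np.array([(.043,-.042,.012),(-.163,-.042,.012),(-.163,.042,.012),(.043,.042,.012)])
f=lambda p:np.r_[(w2pix("top",pts(p,L))-T).ravel(),(w2pix("scene",pts(p,L))-S).ravel()]
r=least_squares(f,[.61,.17,1.87]); print(r.x,r.cost,r.fun.round(1))
for n in("top","scene"): print(n,w2pix(n,pts(r.x,[(.014,.02425,.027),(.014,-.02425,.027)])).round(1))
for n,q in(("top",(321,163)),("scene",(347.8,224.2))):
    w=pix2w(n,q,.061); d=w[:2]-r.x[:2]; c,s=np.cos(r.x[2]),np.sin(r.x[2]); print(n,"post",c*d[0]+s*d[1],-s*d[0]+c*d[1])
st=bot.read_state(); A=R.from_rotvec(st["tool_rot"]).as_matrix(); print(A.round(3))
d=np.array([.5243,-.2804,.16])-st["position"]; print("tool shift mm",(A.T@d*1000).round(1))
```

```text
[0.57387771 0.15839846 1.86954963] 4.891203592648198 [-0.6 -0.7  0.1 -0.8 -0.3 -0.6 -0.2  0.2  0.4  0.   0.2  1.2 -1.3 -1.8
 -0.5 -0.9]
top [[280.8 180.2]
 [278.2 167.3]]
scene [[386.5 203.2]
 [398.9 213.8]]
top post -0.13702765866616862 0.00230863286755123
scene post -0.13765954429463337 0.0014953176278773989
[[ 0.97   0.241 -0.001]
 [ 0.241 -0.97   0.002]
 [-0.    -0.002 -1.   ]]
tool shift mm [ 441.1 -275.7   62.2]
```

Emit:
play_rows --targets '[{"offset": [55, -34, 8], "rotation": [0, 0, -0.055], "fingers": 1}, {"offset": [110, -69, 16], "rotation": [0, 0, -0.055], "fingers": 1}, {"offset": [165, -103, 23], "rotation": [0, 0, -0.055], "fingers": 1}, {"offset": [220, -138, 31], "rotation": [0, 0, -0.055], "fingers": 1}, {"offset": [275, -172, 39], "rotation": [0, 0, -0.055], "fingers": 1}, {"offset": [330, -207, 47], "rotation": [0, 0, -0.055], "fingers": 1}, {"offset": [385, -241, 54], "rotation": [0, 0, -0.055], "fingers": 1}, {"offset": [441, -276, 62], "rotation": [0, 0, -0.055], "fingers": 1}]'

```text
t: 1.1
position: [0.5087, -0.2963, 0.1631]
tool_rot: [3.107, 0.467, -0.0]
contact_force: [0.3, -0.4, -0.1]
width: 0.0878
grasp_force: 0.0
```

Emit:
play_rows --targets '[{"offset": [0, 0, 0], "rotation": [0, 0, 0], "fingers": 1}, {"offset": [0, 0, 50], "rotation": [0, 0, 0], "fingers": 1}, {"offset": [0, 0, 50], "rotation": [0, 0, 0], "fingers": 1}, {"offset": [0, 0, 50], "rotation": [0, 0, 0], "fingers": 1}]'

```text
t: 1.6
position: [0.5076, -0.2988, 0.1144]
tool_rot: [3.106, 0.465, 0.0]
contact_force: [-0.0, 0.6, -0.5]
width: 0.088
grasp_force: 0.0
```

Run:
```python
from h import *
s=vision.get_image("scene")[:,:,::-1]; t=vision.get_image("top")[:,:,::-1]
st=bot.read_state(); print(st["position"],st["tool_rot"],w2pix("scene",st["position"]),w2pix("top",st["position"]))
A=R.from_rotvec(st["tool_rot"]).as_matrix(); print((A.T@(np.array([.5243,-.2804,.038])-st["position"])*1000).round(1))
cv2.imwrite("pics/c2.png",np.hstack([crop(s,175,170,80,100,5),crop(t,365,150,80,100,5)]))
```

```text
[ 0.50841306 -0.29891224  0.11524488] [3.10526982 0.46568328 0.00318541] [[205.77097052 210.208698  ]] [[415.45506548 196.14467197]]
[ 20.5 -13.2  77.3]
```

View pics/c2.png

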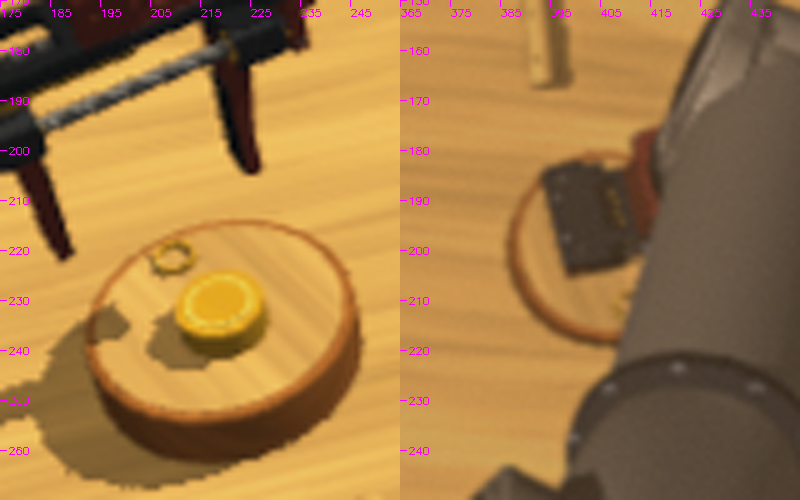

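Emit:
play_rows --targets '[{"offset": [20.5, -13, 0], "rotation": [0, 0, 0], "fingers": 1}, {"offset": [20.5, -13, 0], "rotation": [0, 0, 0], "fingers": 1}, {"offset": [20.5, -13, 40], "rotation": [0, 0, 0], "fingers": 1}, {"offset": [20.5, -13, 70], "rotation": [0, 0, 0], "fingers": 1}, {"offset": [20.5, -13, 70], "rotation": [0, 0, 0], "fingers": 1}]'

```text
t: 2.33
position: [0.5215, -0.2797, 0.0422]
tool_rot: [-3.105, -0.466, 0.006]
contact_force: [0.5, 0.2, -0.3]
width: 0.088
grasp_force: 0.0
```

Run:
```python
from h import *
s=vision.get_image("scene")[:,:,::-1]
st=bot.read_state(); print(st["position"],st["tool_rot"],w2pix("scene",st["position"]),st["contact_force"])
A=R.from_rotvec(st["tool_rot"]).as_matrix(); print((A.T@(np.array([.5243,-.2804,.040])-st["position"])*1000).round(1))
cv2.imwrite("pics/c3.png",crop(s,175,180,90,80,6))
```

```text
[ 0.52284183 -0.28012004  0.04369646] [-3.10663892e+00 -4.66475015e-01  1.65490795e-03] [[219.62166024 232.34630393]] [-0.0452363  -0.53454243  0.17673839]
[1.3 0.7 3.7]
```

View pics/c3.png

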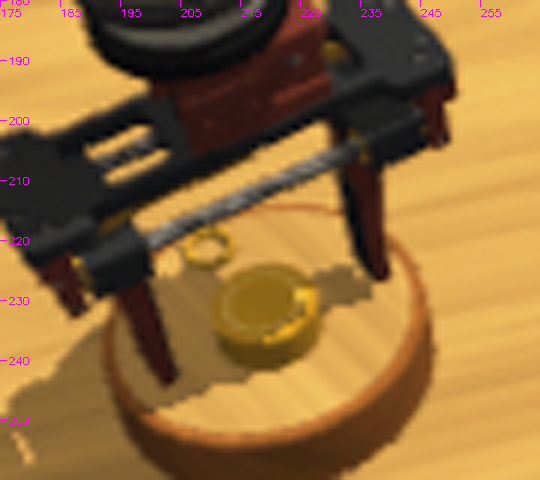

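The fingers straddle the blank: tips are at (203,243) and (238,226), with the blank at (219,233). Next I go down 3 mm and close.

Emit:
play_rows --targets '[{"offset": [0, 0, 3.5], "rotation": [0, 0, 0], "fingers": 1}, {"offset": [0, 0, 3.5], "rotation": [0, 0, 0], "fingers": 0.4}, {"offset": [0, 0, 3.5], "rotation": [0, 0, 0], "fingers": 0.4}, {"offset": [0, 0, 3.5], "rotation": [0, 0, 0], "fingers": 0.4}, {"offset": [0, 0, 3.5], "rotation": [0, 0, 0], "fingers": 0.4}, {"offset": [0, 0, 3.5], "rotation": [0, 0, 0], "fingers": 0.4}]'

```text
t: 3.12
position: [0.5236, -0.2794, 0.04]
tool_rot: [3.106, 0.468, 0.0]
contact_force: [-0.4, 0.3, 1.1]
width: 0.043
grasp_force: 30.0
```

Emit:
play_rows --targets '[{"offset": [0, 0, -30], "rotation": [0, 0, 0], "fingers": 0.4}, {"offset": [0, 0, -70], "rotation": [0, 0, 0], "fingers": 0.4}, {"offset": [20, -40, -70], "rotation": [0, 0, 0], "fingers": 0.4}, {"offset": [40, -85, -70], "rotation": [0, 0, 0], "fingers": 0.4}, {"offset": [60, -130, -70], "rotation": [0, 0, 0], "fingers": 0.4}, {"offset": [80, -175, -70], "rotation": [0, 0, 0], "fingers": 0.4}, {"offset": [100, -220, -70], "rotation": [0, 0, 0], "fingers": 0.4}, {"offset": [121, -265, -70], "rotation": [0, 0, 0], "fingers": 0.4}]'

```text
t: 4.12
position: [0.5606, 0.0109, 0.1096]
tool_rot: [3.107, 0.467, -0.002]
contact_force: [-0.2, -0.7, -3.0]
width: 0.0434
grasp_force: 30.0
```

Emit:
play_rows --targets '[{"offset": [20, -40, 0], "rotation": [0, 0, 0], "fingers": 0.4}, {"offset": [40, -85, 0], "rotation": [0, 0, 0], "fingers": 0.4}, {"offset": [56, -118, 0], "rotation": [0, 0, 0], "fingers": 0.4}, {"offset": [56, -118, 0], "rotation": [0, 0, 0], "fingers": 0.4}, {"offset": [56, -118, 0], "rotation": [0, 0, 0], "fingers": 0.4}]'

```text
t: 4.75
position: [0.5794, 0.1377, 0.1094]
tool_rot: [3.106, 0.467, -0.002]
contact_force: [-0.1, -0.4, -2.0]
width: 0.043
grasp_force: 30.0
```

```bash
cat >> h.py <<'E'
N=np.array([.5739,.1584,1.8695])
def nest(P):
    d=np.asarray(P)[:2]-N[:2]; c,s=np.cos(N[2]),np.sin(N[2]); return np.array([c*d[0]+s*d[1],-s*d[0]+c*d[1]])
def wor(x,y,z):
    c,s=np.cos(N[2]),np.sin(N[2]); return np.array([N[0]+c*x-s*y,N[1]+s*x+c*y,z])
E
python3 - <<'E'
from h import *
s=vision.get_image("scene")[:,:,::-1];t=vision.get_image("top")[:,:,::-1]
st=bot.read_state(); p=st["position"]; print(p,nest(p)*1000,st["tool_rot"],st["width"],w2pix("scene",p),w2pix("top",p))
cv2.imwrite("pics/c4.png",np.hstack([crop(s,325,160,100,100,5),crop(t,265,130,60,100,5)]))
E
```

```text
[0.57973936 0.13675647 0.10960438] [-22.40354571   0.78850939] [ 3.10602731e+00  4.63961258e-01 -1.52394687e-03] 0.043265608895325235 [[385.17393794 191.2998426 ]] [[287.73157434 165.26507552]]
```

View pics/c4.png

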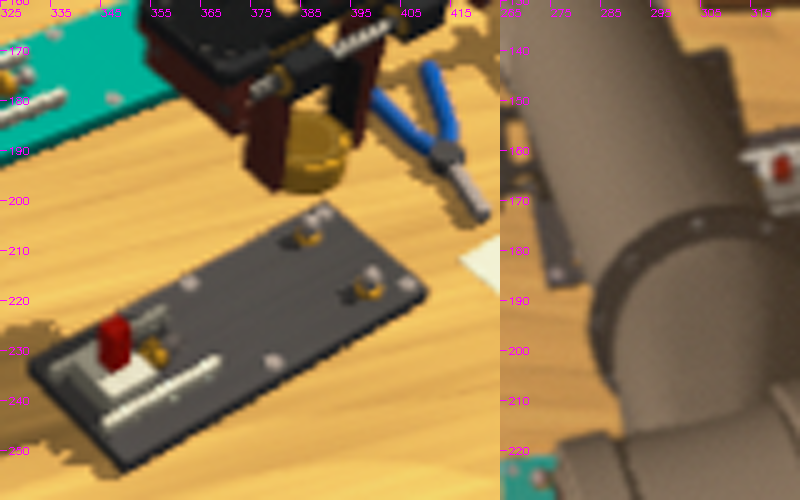

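Emit:
play_rows --targets '[{"offset": [1, 3, 0], "rotation": [0, 0, 0], "fingers": 0.4}, {"offset": [1, 3, 40], "rotation": [0, 0, 0], "fingers": 0.4}, {"offset": [1, 3, 80], "rotation": [0, 0, 0], "fingers": 0.4}, {"offset": [1, 3, 88], "rotation": [0, 0, 0], "fingers": 0.4}, {"offset": [1, 3, 90], "rotation": [0, 0, 0], "fingers": 0.4}, {"offset": [1, 3, 91], "rotation": [0, 0, 0], "fingers": 0.4}, {"offset": [1, 3, 91], "rotation": [0, 0, 0], "fingers": 0.4}]'

```text
t: 5.72
position: [0.5827, 0.1364, 0.0202]
tool_rot: [-3.106, -0.467, -0.003]
contact_force: [-0.0, 0.1, -2.3]
width: 0.043
grasp_force: 30.0
```

Still hanging free (−2.3 N); I'll lower until it touches.

Emit:
play_rows --targets '[{"offset": [0, 0, 1], "rotation": [0, 0, 0], "fingers": 0.4}, {"offset": [0, 0, 2], "rotation": [0, 0, 0], "fingers": 0.4}, {"offset": [0, 0, 2], "rotation": [0, 0, 0], "fingers": 0.4}]'

```text
t: 6.1
position: [0.5819, 0.1362, 0.0171]
tool_rot: [3.107, 0.468, 0.0]
contact_force: [0.3, -0.4, -1.7]
width: 0.0433
grasp_force: 30.0
```

Emit:
play_rows --targets '[{"offset": [0, 0, 0.7], "rotation": [0, 0, 0], "fingers": 0.4}, {"offset": [0, 0, 0.7], "rotation": [0, 0, 0], "fingers": 0.4}]'

```text
t: 6.35
position: [0.5824, 0.1364, 0.017]
tool_rot: [-3.106, -0.468, -0.002]
contact_force: [-1.7, -0.7, 4.5]
width: 0.0431
grasp_force: 30.0
```

Emit:
play_rows --targets '[{"offset": [0, 0, 0], "rotation": [0, 0, 0], "fingers": 0.5}, {"offset": [0, 0, 0], "rotation": [0, 0, 0], "fingers": 0.55}, {"offset": [0, 0, 0], "rotation": [0, 0, 0], "fingers": 0.6}, {"offset": [0, 0, 1.5], "rotation": [0, 0, 0], "fingers": 0.6}, {"offset": [0, 0, 1.5], "rotation": [0, 0, 0], "fingers": 0.6}]'

```text
t: 6.98
position: [0.5816, 0.1361, 0.0145]
tool_rot: [3.106, 0.468, -0.001]
contact_force: [0.3, -0.2, -0.2]
width: 0.0523
grasp_force: 0.0
```

Run:
```python
from h import *
s=vision.get_image("scene")[:,:,::-1]
st=bot.read_state(); p=st["position"]; print(p,nest(p)*1000,st["width"],st["contact_force"])
cv2.imwrite("pics/c5.png",crop(s,335,180,90,80,7))
```

```text
[0.58167657 0.13612116 0.01460415] [-23.5808104   -0.87596229] 0.05300530763566026 [0.25254615 0.64535692 0.04984345]
```

View pics/c5.png

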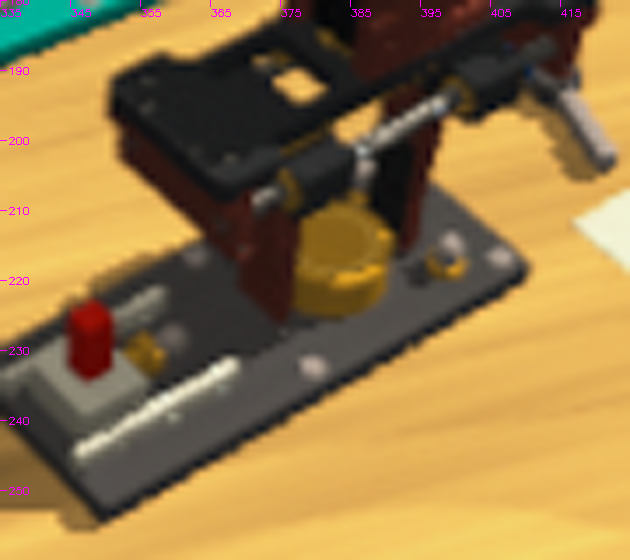

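Emit:
play_rows --targets '[{"offset": [0, -4, 0], "rotation": [0, 0, 0], "fingers": 0.6}, {"offset": [0, -7, 0], "rotation": [0, 0, 0], "fingers": 0.6}, {"offset": [0, -10, 0], "rotation": [0, 0, 0], "fingers": 0.6}, {"offset": [0, -13, 0], "rotation": [0, 0, 0], "fingers": 0.6}, {"offset": [0, -16, 0], "rotation": [0, 0, 0], "fingers": 0.6}, {"offset": [0, -19, 0], "rotation": [0, 0, 0], "fingers": 0.6}, {"offset": [0, -21, 0], "rotation": [0, 0, 0], "fingers": 0.6}, {"offset": [0, -21, 0], "rotation": [0, 0, 0], "fingers": 0.6}]'

```text
t: 8.02
position: [0.5755, 0.1566, 0.0148]
tool_rot: [-3.106, -0.468, -0.0]
contact_force: [0.3, 0.2, -0.5]
width: 0.053
grasp_force: 0.0
```

```bash
cat > s.py <<'E'
from h import *
st=bot.read_state(); p=st["position"]; f=st["contact_force"]; c,s=np.cos(N[2]),np.sin(N[2])
print(p,nest(p)*1000,"Fx,Fy,Fz nest",c*f[0]+s*f[1],-s*f[0]+c*f[1],f[2],st["width"],st["t"])
E
python3 s.py
```

```text
[0.57553375 0.15656651 0.01480794] [-2.23308289 -1.02184015] Fx,Fy,Fz nest 0.09113275901620263 -0.34749511790718246 -0.472714263111029 0.053002497523747645 8.025
```

Emit:
play_rows --targets '[{"offset": [0, -1, 0], "rotation": [0, 0, 0], "fingers": 0.6}, {"offset": [0, -2, 0], "rotation": [0, 0, 0], "fingers": 0.6}, {"offset": [0, -3, 0], "rotation": [0, 0, 0], "fingers": 0.6}]'

```text
t: 8.4
position: [0.5747, 0.159, 0.0148]
tool_rot: [3.107, 0.467, 0.0]
contact_force: [0.9, 0.6, 0.1]
width: 0.053
grasp_force: 0.2
```

Emit:
play_rows --targets '[{"offset": [0, -0.7, 0], "rotation": [0, 0, 0], "fingers": 0.6}]'

```text
t: 8.52
position: [0.5745, 0.1598, 0.0148]
tool_rot: [3.107, 0.468, 0.0]
contact_force: [1.0, -0.9, 1.1]
width: 0.0527
grasp_force: 0.2
```

Emit:
play_rows --targets '[{"offset": [0, -0.7, 0], "rotation": [0, 0, 0], "fingers": 0.6}]'

```text
t: 8.65
position: [0.5743, 0.1605, 0.0148]
tool_rot: [3.107, 0.468, 0.0]
contact_force: [-0.2, -0.3, -0.3]
width: 0.0527
grasp_force: 0.2
```

Emit:
play_rows --targets '[{"offset": [0, -0.7, 0], "rotation": [0, 0, 0], "fingers": 0.6}]'

```text
t: 8.78
position: [0.5741, 0.1611, 0.0148]
tool_rot: [3.107, 0.467, 0.0]
contact_force: [-0.2, -0.9, 0.1]
width: 0.0527
grasp_force: 0.2
```

Emit:
play_rows --targets '[{"offset": [0, -0.5, 0], "rotation": [0, 0, 0], "fingers": 0.6}]'

```text
t: 8.9
position: [0.574, 0.1617, 0.0148]
tool_rot: [3.107, 0.468, 0.0]
contact_force: [-0.3, -1.1, 0.1]
width: 0.0528
grasp_force: 0.2
```

Emit:
play_rows --targets '[{"offset": [0, -0.5, 0], "rotation": [0, 0, 0], "fingers": 0.6}]'

```text
t: 9.02
position: [0.5738, 0.162, 0.0148]
tool_rot: [3.107, 0.467, -0.0]
contact_force: [0.1, -1.1, 1.0]
width: 0.0529
grasp_force: 0.4
```

Emit:
play_rows --targets '[{"offset": [0, -0.5, 0], "rotation": [0, 0, 0], "fingers": 0.6}]'

```text
t: 9.15
position: [0.5736, 0.1624, 0.0148]
tool_rot: [3.106, 0.467, -0.0]
contact_force: [-0.6, -0.7, 0.3]
width: 0.053
grasp_force: 0.4
```

Emit:
play_rows --targets '[{"offset": [0, -0.5, 0], "rotation": [0, 0, 0], "fingers": 0.6}]'

```text
t: 9.28
position: [0.5734, 0.1629, 0.0147]
tool_rot: [3.106, 0.467, -0.0]
contact_force: [0.5, -0.3, -0.4]
width: 0.0525
grasp_force: 0.4
```

Emit:
play_rows --targets '[{"offset": [0, -0.4, 0], "rotation": [0, 0, 0], "fingers": 0.6}]'

```text
t: 9.4
position: [0.5733, 0.1634, 0.0148]
tool_rot: [3.107, 0.468, -0.0]
contact_force: [0.3, -0.8, -0.6]
width: 0.0528
grasp_force: 0.4
```

Emit:
play_rows --targets '[{"offset": [0, -0.4, 0], "rotation": [0, 0, 0], "fingers": 0.6}]'

```text
t: 9.52
position: [0.5732, 0.1638, 0.0148]
tool_rot: [3.107, 0.468, -0.0]
contact_force: [-0.4, -1.0, 0.0]
width: 0.053
grasp_force: 0.4
```

Emit:
play_rows --targets '[{"offset": [0, -0.4, 0], "rotation": [0, 0, 0], "fingers": 0.6}]'

```text
t: 9.65
position: [0.5731, 0.1642, 0.0148]
tool_rot: [3.107, 0.468, -0.0]
contact_force: [-0.5, -0.2, 0.2]
width: 0.053
grasp_force: 0.3
```

Emit:
play_rows --targets '[{"offset": [0, -0.4, 0], "rotation": [0, 0, 0], "fingers": 0.6}]'

```text
t: 9.78
position: [0.5731, 0.1645, 0.0148]
tool_rot: [3.107, 0.468, 0.0]
contact_force: [0.3, -1.3, 0.2]
width: 0.0528
grasp_force: 0.6
```

Emit:
play_rows --targets '[{"offset": [0, -0.4, 0], "rotation": [0, 0, 0], "fingers": 0.6}]'

```text
t: 9.9
position: [0.573, 0.1646, 0.0147]
tool_rot: [3.106, 0.467, 0.0]
contact_force: [-0.2, -1.3, -0.2]
width: 0.0528
grasp_force: 0.9
```

Emit:
play_rows --targets '[{"offset": [0, -0.4, 0], "rotation": [0, 0, 0], "fingers": 0.6}]'

```text
t: 10.02
position: [0.573, 0.1647, 0.0148]
tool_rot: [3.106, 0.467, 0.0]
contact_force: [1.1, -2.7, -0.9]
width: 0.0529
grasp_force: 1.4
```

Run:
```python
from h import *
s=vision.get_image("scene")[:,:,::-1]
st=bot.read_state(); p=st["position"]; print(p,nest(p)*1000,st["width"],st["contact_force"],st["grasp_force"])
cv2.imwrite("pics/c6.png",crop(s,355,185,65,55,10))
```

```text
[0.57295867 0.16479338 0.01474694] [ 6.38728795 -0.98180887] 0.05256850759892355 [ 0.72107888 -2.62491122 -0.45746463] 1.300557218492031
```

View pics/c6.png

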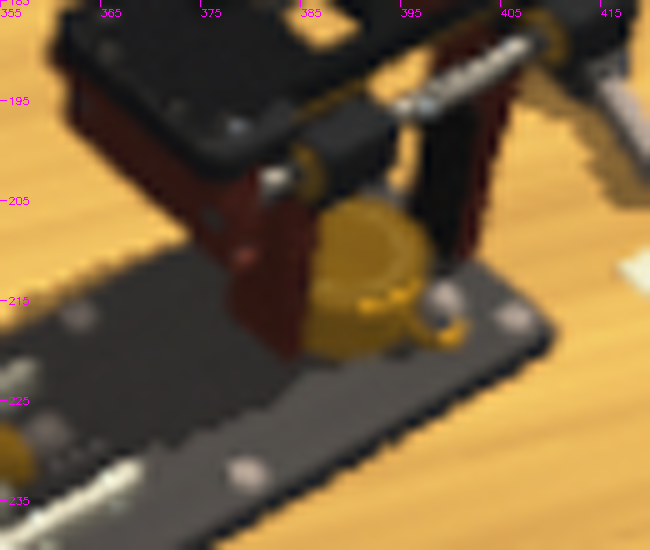

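Emit:
play_rows --targets '[{"offset": [0, -0.4, 0], "rotation": [0, 0, 0], "fingers": 0.6}, {"offset": [0, -0.8, 0], "rotation": [0, 0, 0], "fingers": 0.6}]'

```text
t: 10.32
position: [0.5729, 0.1651, 0.0148]
tool_rot: [3.106, 0.466, 0.0]
contact_force: [1.8, -4.2, -0.1]
width: 0.0528
grasp_force: 2.7
```

Emit:
play_rows --targets '[{"offset": [0, -0.4, 0], "rotation": [0, 0, 0], "fingers": 0.6}, {"offset": [0, -0.4, 0], "rotation": [0, 0, 0], "fingers": 0.6}, {"offset": [0, -0.4, 0], "rotation": [0, 0, 0], "fingers": 0.6}]'

```text
t: 10.7
position: [0.5728, 0.1652, 0.0147]
tool_rot: [3.105, 0.466, 0.0]
contact_force: [1.7, -5.2, -0.6]
width: 0.0528
grasp_force: 2.8
```

```bash
python3 s.py
```

```text
[0.57282716 0.16515354 0.01474357] [ 6.7702032  -0.96210917] Fx,Fy,Fz nest -5.449702095229211 -0.10363323445410155 -0.6107715783228855 0.05278667069290481 10.7
```

Blank bears on both studs (5.4 N along x, about 0 sideways). I'll back the finger off and go over the post.

Emit:
play_rows --targets '[{"offset": [0, 2, 0], "rotation": [0, 0, 0], "fingers": 0.6}, {"offset": [0, 5, 0], "rotation": [0, 0, 0], "fingers": 0.62}, {"offset": [0, 6.5, 0], "rotation": [0, 0, 0], "fingers": 0.65}, {"offset": [0, 6.5, -40], "rotation": [0, 0, 0], "fingers": 0.65}, {"offset": [0, 6.5, -85], "rotation": [0, 0, 0], "fingers": 0.8}, {"offset": [-2, 50, -85], "rotation": [0, 0, 0], "fingers": 0.8}, {"offset": [-2, 100, -85], "rotation": [0, 0, 0], "fingers": 0.8}, {"offset": [-2, 144, -85], "rotation": [0, 0, 0], "fingers": 0.8}]'

```text
t: 11.7
position: [0.6134, 0.027, 0.1001]
tool_rot: [-3.106, -0.468, -0.001]
contact_force: [0.7, 0.8, -0.1]
width: 0.0698
grasp_force: 0.0
```

Emit:
play_rows --targets '[{"offset": [0, 0, 0], "rotation": [0, 0, 0], "fingers": 0.7}, {"offset": [0, 0, 0], "rotation": [0, 0, 0], "fingers": 0.7}]'

```text
t: 11.95
position: [0.6127, 0.0293, 0.0997]
tool_rot: [-3.105, -0.468, 0.0]
contact_force: [0.5, 0.4, 0.2]
width: 0.0616
grasp_force: 0.0
```

```bash
python3 s.py
python3 - <<'E'
from h import *
s=vision.get_image("scene")[:,:,::-1]
print(w2pix("scene",bot.read_state()["position"]))
cv2.imwrite("pics/c7.png",crop(s,325,180,90,75,8))
E
```

```text
[0.61269888 0.02932146 0.09974947] [-134.78057594    0.90461455] Fx,Fy,Fz nest 0.2572113089497602 -0.5645958750432483 0.23900619371542714 0.06158962672339221 11.95
[[349.78271033 212.90561116]]
```

View pics/c7.png

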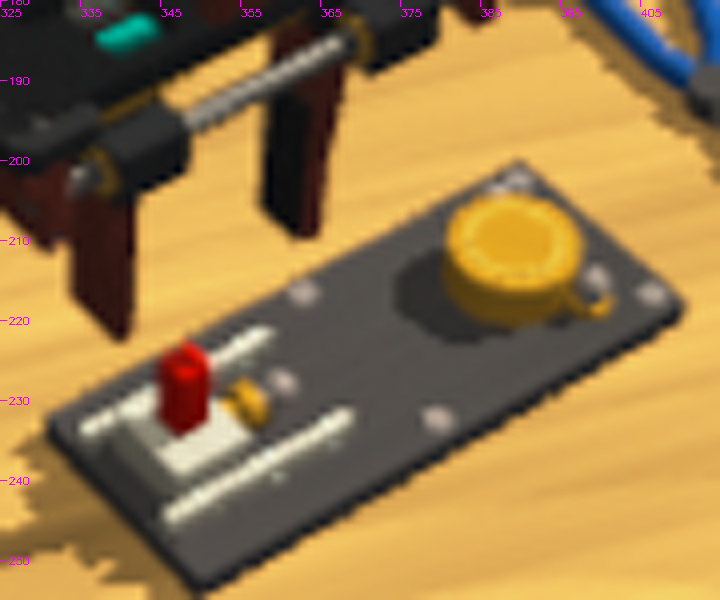

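Emit:
play_rows --targets '[{"offset": [0, 0, 30], "rotation": [0, 0, 0], "fingers": 0.7}, {"offset": [0, 0, 55], "rotation": [0, 0, 0], "fingers": 0.7}, {"offset": [0, 0, 59], "rotation": [0, 0, 0], "fingers": 0.5}, {"offset": [0, 0, 59], "rotation": [0, 0, 0], "fingers": 0.35}, {"offset": [0, 0, 59], "rotation": [0, 0, 0], "fingers": 0.25}]'

```text
t: 12.62
position: [0.6137, 0.0288, 0.0419]
tool_rot: [-3.106, -0.468, -0.003]
contact_force: [-0.8, -0.3, 0.2]
width: 0.0345
grasp_force: 0.0
```

Emit:
play_rows --targets '[{"offset": [0, 0, 0], "rotation": [0, 0, 0], "fingers": 0.1}, {"offset": [0, 0, 0], "rotation": [0, 0, 0], "fingers": 0.1}, {"offset": [0, 0, 0], "rotation": [0, 0, 0], "fingers": 0.1}]'

```text
t: 13.0
position: [0.6135, 0.0276, 0.0414]
tool_rot: [3.106, 0.466, 0.002]
contact_force: [-0.4, -1.8, 3.8]
width: 0.0135
grasp_force: 30.0
```

```bash
python3 s.py
```

```text
[0.61347784 0.0276354  0.04135181] [-136.62120882    0.65632342] Fx,Fy,Fz nest -1.5441286772570224 0.9347491583108818 3.779347034793232 0.013525450139293278 13.0
```

Run:
```python
from h import *
n=nest(pix2w("scene",(360.0,227.4),.021))*1000; p=nest(pix2w("scene",(348.3,223.5),.061))*1000; print(n,p,n-p)
```

```text
[-95.50356245   2.15516793] [-135.21788513    2.62627461] [39.71432268 -0.47110668]
```

Emit:
play_rows --targets '[{"offset": [0, -5, 0], "rotation": [0, 0, 0], "fingers": 0.1}, {"offset": [0, -11, 0], "rotation": [0, 0, 0], "fingers": 0.1}, {"offset": [0, -17, 0], "rotation": [0, 0, 0], "fingers": 0.1}, {"offset": [0, -23, 0], "rotation": [0, 0, 0], "fingers": 0.1}, {"offset": [0, -29, 0], "rotation": [0, 0, 0], "fingers": 0.1}, {"offset": [0, -35, 0], "rotation": [0, 0, 0], "fingers": 0.1}, {"offset": [0, -40, 0], "rotation": [0, 0, 0], "fingers": 0.1}]'

```text
t: 13.88
position: [0.6025, 0.0638, 0.0414]
tool_rot: [3.104, 0.464, 0.003]
contact_force: [2.6, -6.6, 2.5]
width: 0.0139
grasp_force: 30.0
```

```bash
python3 s.py
```

```text
[0.60248704 0.06381528 0.04137856] [-98.80902967   0.51336208] Fx,Fy,Fz nest -7.048093142844752 -0.5895786638094525 2.546842480534681 0.013860308095159176 13.875
```

Emit:
play_rows --targets '[{"offset": [0, -5, 0], "rotation": [0, 0, 0], "fingers": 0.1}, {"offset": [0, -10, 0], "rotation": [0, 0, 0], "fingers": 0.1}, {"offset": [0, -15, 0], "rotation": [0, 0, 0], "fingers": 0.1}, {"offset": [0, -19, 0], "rotation": [0, 0, 0], "fingers": 0.1}, {"offset": [0, -22, 0], "rotation": [0, 0, 0], "fingers": 0.1}, {"offset": [0, -23, 0], "rotation": [0, 0, 0], "fingers": 0.1}]'

```text
t: 14.62
position: [0.5958, 0.086, 0.0414]
tool_rot: [3.104, 0.464, 0.003]
contact_force: [2.9, -5.8, 3.2]
width: 0.0139
grasp_force: 30.0
```

```bash
python3 s.py
python3 - <<'E'
from h import *
s=vision.get_image("scene")[:,:,::-1]
cv2.imwrite("pics/c8.png",crop(s,345,190,65,50,10))
E
```

```text
[0.59580476 0.08599712 0.04137668] [-75.64296036   0.37204521] Fx,Fy,Fz nest -6.418938647800988 -1.0410708569137508 3.161535094386361 0.013928422388704127 14.625
```

View pics/c8.png

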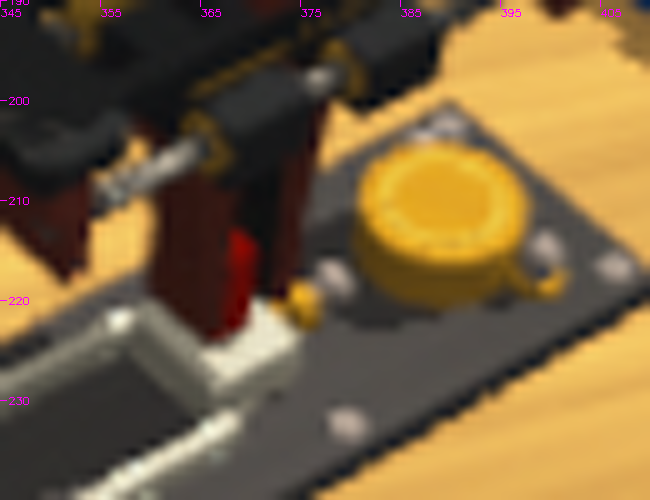

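Emit:
play_rows --targets '[{"offset": [0, -1, 0], "rotation": [0, 0, 0], "fingers": 0.1}, {"offset": [0, -2, 0], "rotation": [0, 0, 0], "fingers": 0.1}, {"offset": [0, -3, 0], "rotation": [0, 0, 0], "fingers": 0.1}]'

```text
t: 15.05
position: [0.595, 0.0886, 0.0413]
tool_rot: [3.104, 0.464, 0.003]
contact_force: [3.1, -7.4, 3.1]
width: 0.0136
grasp_force: 30.0
```

Emit:
play_rows --targets '[{"offset": [0, -0.5, 0], "rotation": [0, 0, 0], "fingers": 0.1}, {"offset": [0, -1, 0], "rotation": [0, 0, 0], "fingers": 0.1}]'

```text
t: 15.3
position: [0.5947, 0.0895, 0.0413]
tool_rot: [3.104, 0.464, 0.003]
contact_force: [3.0, -6.6, 2.5]
width: 0.0138
grasp_force: 30.0
```

Emit:
play_rows --targets '[{"offset": [0, -0.5, 0], "rotation": [0, 0, 0], "fingers": 0.1}, {"offset": [0, -1, 0], "rotation": [0, 0, 0], "fingers": 0.1}]'

```text
t: 15.55
position: [0.5944, 0.0905, 0.0414]
tool_rot: [3.104, 0.464, 0.003]
contact_force: [2.9, -6.4, 3.7]
width: 0.0137
grasp_force: 30.0
```

```bash
python3 s.py
```

```text
[0.59444269 0.09050555 0.04135665] [-70.93333507   0.34704658] Fx,Fy,Fz nest -6.993478492581 -0.9234552272008762 3.6819590579860595 0.013709947810316918 15.55
```

Emit:
play_rows --targets '[{"offset": [0, -0.5, 0], "rotation": [0, 0, 0], "fingers": 0.1}, {"offset": [0, -1, 0], "rotation": [0, 0, 0], "fingers": 0.1}]'

```text
t: 15.8
position: [0.5942, 0.0915, 0.0414]
tool_rot: [3.104, 0.464, 0.003]
contact_force: [2.5, -6.1, 2.6]
width: 0.0139
grasp_force: 30.0
```

Emit:
play_rows --targets '[{"offset": [0, -0.5, 0], "rotation": [0, 0, 0], "fingers": 0.1}, {"offset": [0, -1, 0], "rotation": [0, 0, 0], "fingers": 0.1}]'

```text
t: 16.05
position: [0.5939, 0.0924, 0.0414]
tool_rot: [3.104, 0.464, 0.003]
contact_force: [3.6, -5.6, 2.4]
width: 0.0138
grasp_force: 30.0
```

Emit:
play_rows --targets '[{"offset": [0, -0.5, 0], "rotation": [0, 0, 0], "fingers": 0.1}]'

```text
t: 16.18
position: [0.5937, 0.0929, 0.0413]
tool_rot: [3.104, 0.463, 0.003]
contact_force: [2.9, -5.7, 3.9]
width: 0.014
grasp_force: 30.0
```

Emit:
play_rows --targets '[{"offset": [0, -0.5, 0], "rotation": [0, 0, 0], "fingers": 0.1}]'

```text
t: 16.3
position: [0.5936, 0.0934, 0.0413]
tool_rot: [3.104, 0.464, 0.003]
contact_force: [3.0, -6.3, 2.4]
width: 0.0139
grasp_force: 30.0
```

Emit:
play_rows --targets '[{"offset": [0, -0.5, 0], "rotation": [0, 0, 0], "fingers": 0.1}]'

```text
t: 16.42
position: [0.5934, 0.0939, 0.0414]
tool_rot: [3.104, 0.464, 0.003]
contact_force: [4.1, -6.1, 2.5]
width: 0.0138
grasp_force: 30.0
```

Emit:
play_rows --targets '[{"offset": [0, -0.5, 0], "rotation": [0, 0, 0], "fingers": 0.1}]'

```text
t: 16.55
position: [0.5933, 0.0943, 0.0413]
tool_rot: [3.104, 0.463, 0.003]
contact_force: [1.6, -5.4, 3.4]
width: 0.0139
grasp_force: 30.0
```

Emit:
play_rows --targets '[{"offset": [0, -0.5, 0], "rotation": [0, 0, 0], "fingers": 0.1}]'

```text
t: 16.68
position: [0.5931, 0.0948, 0.0413]
tool_rot: [3.104, 0.464, 0.003]
contact_force: [3.4, -6.1, 3.2]
width: 0.0137
grasp_force: 30.0
```

Emit:
play_rows --targets '[{"offset": [0, -0.4, 0], "rotation": [0, 0, 0], "fingers": 0.1}]'

```text
t: 16.8
position: [0.593, 0.0952, 0.0413]
tool_rot: [3.104, 0.464, 0.003]
contact_force: [2.8, -5.9, 2.9]
width: 0.0139
grasp_force: 30.0
```

Still sliding only (about 6.7 N); I'll keep on in small steps.

Emit:
play_rows --targets '[{"offset": [0, -0.5, 0], "rotation": [0, 0, 0], "fingers": 0.1}]'

```text
t: 16.92
position: [0.5929, 0.0956, 0.0413]
tool_rot: [3.104, 0.463, 0.003]
contact_force: [2.2, -5.7, 2.8]
width: 0.014
grasp_force: 30.0
```

Emit:
play_rows --targets '[{"offset": [0, -0.5, 0], "rotation": [0, 0, 0], "fingers": 0.1}]'

```text
t: 17.05
position: [0.5928, 0.096, 0.0414]
tool_rot: [3.104, 0.464, 0.003]
contact_force: [3.2, -6.9, 3.0]
width: 0.0138
grasp_force: 30.0
```

Emit:
play_rows --targets '[{"offset": [0, -0.5, 0], "rotation": [0, 0, 0], "fingers": 0.1}]'

```text
t: 17.18
position: [0.5927, 0.0963, 0.0414]
tool_rot: [3.104, 0.463, 0.003]
contact_force: [4.1, -7.3, 3.8]
width: 0.0141
grasp_force: 30.0
```

Emit:
play_rows --targets '[{"offset": [0, -0.4, 0], "rotation": [0, 0, 0], "fingers": 0.1}]'

```text
t: 17.3
position: [0.5926, 0.0965, 0.0413]
tool_rot: [3.104, 0.463, 0.003]
contact_force: [3.7, -7.0, 2.0]
width: 0.0135
grasp_force: 30.0
```

Emit:
play_rows --targets '[{"offset": [0, -0.5, 0], "rotation": [0, 0, 0], "fingers": 0.1}, {"offset": [0, -0.5, 0], "rotation": [0, 0, 0], "fingers": 0.1}]'

```text
t: 17.55
position: [0.5925, 0.0969, 0.0414]
tool_rot: [3.104, 0.463, 0.003]
contact_force: [3.4, -8.4, 2.8]
width: 0.0138
grasp_force: 30.0
```

```bash
python3 s.py
```

```text
[0.59252641 0.09688232 0.04137086] [-64.27500911   0.30190667] Fx,Fy,Fz nest -9.032057108305901 -0.7638798759962984 2.8424327826657914 0.013779769396129397 17.55
```

Emit:
play_rows --targets '[{"offset": [0, -0.5, 0], "rotation": [0, 0, 0], "fingers": 0.1}, {"offset": [0, -0.5, 0], "rotation": [0, 0, 0], "fingers": 0.1}]'

```text
t: 17.8
position: [0.5924, 0.0972, 0.0414]
tool_rot: [3.104, 0.463, 0.003]
contact_force: [3.6, -8.5, 2.0]
width: 0.0138
grasp_force: 30.0
```

```bash
python3 s.py
```

```text
[0.59238342 0.09716842 0.0413518 ] [-63.95949921   0.35436797] Fx,Fy,Fz nest -9.160395138759187 -0.9958630249738794 2.0309000886480018 0.013829036891410584 17.8
```

Emit:
play_rows --targets '[{"offset": [0, -0.6, 0], "rotation": [0, 0, 0], "fingers": 0.1}, {"offset": [0, -0.6, 0], "rotation": [0, 0, 0], "fingers": 0.1}]'

```text
t: 18.05
position: [0.5923, 0.0975, 0.0413]
tool_rot: [3.103, 0.462, 0.003]
contact_force: [3.4, -8.4, 3.2]
width: 0.0139
grasp_force: 30.0
```

```bash
python3 s.py
```

```text
[0.59230342 0.09752268 0.04133648] [-63.59738179   0.3265716 ] Fx,Fy,Fz nest -9.035952695299924 -0.7745037834727619 3.154105746511017 0.013861081747418666 18.05
```

Emit:
play_rows --targets '[{"offset": [0, 1.2, 0], "rotation": [0, 0, 0], "fingers": 0.1}, {"offset": [0, 2.2, 0], "rotation": [0, 0, 0], "fingers": 0.1}, {"offset": [0, 2.2, 0], "rotation": [0, 0, 0], "fingers": 0.1}]'

```text
t: 18.42
position: [0.5923, 0.0974, 0.0413]
tool_rot: [3.105, 0.465, 0.003]
contact_force: [3.0, -6.8, 4.3]
width: 0.0138
grasp_force: 30.0
```

```bash
python3 s.py
```

```text
[0.59231358 0.09744228 0.0413377 ] [-63.67721518   0.34052865] Fx,Fy,Fz nest -7.356010696453226 -0.8845184127269783 4.342813215095097 0.01380334401644858 18.425
```

Emit:
play_rows --targets '[{"offset": [0, 1, 0], "rotation": [0, 0, 0], "fingers": 0.1}, {"offset": [0, 2, 0], "rotation": [0, 0, 0], "fingers": 0.1}, {"offset": [0, 2, 0], "rotation": [0, 0, 0], "fingers": 0.1}]'

```text
t: 18.8
position: [0.5923, 0.0974, 0.0413]
tool_rot: [-3.106, -0.467, -0.002]
contact_force: [1.9, -2.7, 6.0]
width: 0.0136
grasp_force: 30.0
```

```bash
python3 s.py
```

```text
[0.59232661 0.09744192 0.04132119] [-63.68139624   0.32818313] Fx,Fy,Fz nest -3.1045156026229384 -1.0197432103905313 5.979087944829402 0.013606272161555537 18.8
```

Emit:
play_rows --targets '[{"offset": [0, 1.2, 0], "rotation": [0, 0, 0], "fingers": 0.1}, {"offset": [0, 1.2, 0], "rotation": [0, 0, 0], "fingers": 0.1}]'

```text
t: 19.05
position: [0.5924, 0.0974, 0.0413]
tool_rot: [-3.105, -0.469, -0.002]
contact_force: [0.5, -0.4, 5.8]
width: 0.0136
grasp_force: 30.0
```

```bash
python3 s.py
```

```text
[0.59236115 0.09744355 0.04133978] [-63.68999629   0.29468546] Fx,Fy,Fz nest -0.4875927401539945 -0.3541406736259949 5.776178004844022 0.013644045519778042 19.05
```

Emit:
play_rows --targets '[{"offset": [0, 0, 0], "rotation": [0, 0, 0], "fingers": 0.25}, {"offset": [0, 0, 0], "rotation": [0, 0, 0], "fingers": 0.4}, {"offset": [0, 0, 0], "rotation": [0, 0, 0], "fingers": 0.5}, {"offset": [0, 0, 0], "rotation": [0, 0, 0], "fingers": 0.5}, {"offset": [0, 0, -40], "rotation": [0, 0, 0], "fingers": 0.5}, {"offset": [0, 0, -90], "rotation": [0, 0, 0], "fingers": 0.5}, {"offset": [0, 30, -140], "rotation": [0, 0, 0], "fingers": 0.5}, {"offset": [0, 70, -150], "rotation": [0, 0, 0], "fingers": 0.5}]'

```text
t: 20.05
position: [0.6148, 0.0302, 0.1951]
tool_rot: [-3.106, -0.472, -0.011]
contact_force: [0.6, -0.5, -0.0]
width: 0.0442
grasp_force: 0.0
```

```bash
python3 s.py
python3 - <<'E'
from h import *
s=vision.get_image("scene")[:,:,::-1]
cv2.imwrite("pics/c9.png",crop(s,345,190,65,50,10))
E
```

```text
[0.61481416 0.03021218 0.19508825] [-134.55179047   -1.37912676] Fx,Fy,Fz nest -0.6699965889775806 -0.41605032621797255 -0.009271610359861293 0.04423171839181652 20.05
```

View pics/c9.png

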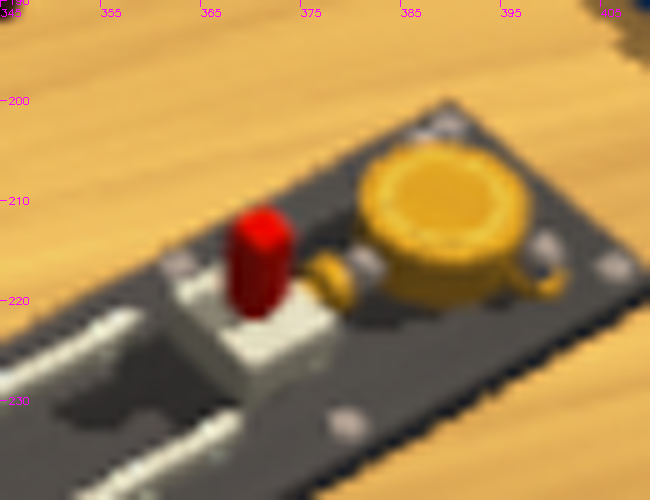

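Emit:
play_rows --targets '[{"offset": [0, 0, 0], "rotation": [0, 0, 0], "fingers": 0.5}, {"offset": [0, 0, 0], "rotation": [0, 0, 0], "fingers": 0.5}]'

```text
t: 20.35
position: [0.6119, 0.0305, 0.19]
tool_rot: [-3.105, -0.47, 0.002]
contact_force: [-0.3, 1.2, -0.1]
width: 0.0439
grasp_force: 0.0
```

```bash
python3 -c "
from station import bot
print(bot.job_done())"
```

```text
the job is handed in; nothing more can be done
None
```

The job is handed in at about 20 s: the blank sits against both ball studs with the nose pressing it at roughly 2–3 N (estimated from the push at the post), the robot is clear, and the hand-in gave no verdict.

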